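# Tuck the drip strip under the lap flap and hold it down

## Task

Fit the loose stainless steel drip strip to the low white drain deck: slide its plain edge in under the deck's grey hinged flap without lifting the flap, squarely and midway between the two cheeks, until the edge is home at the stop inside. Then press the strip down flat so that it squeezes the sprung rubber seal bar down into the deck, and finish while still holding it pressed there: do not let go. Leave the bottle, the jar and the tube rack where they are.

Things in the scene. Friction and masses are not known exactly. Their poses are not given: they have to be found in the camera images.
- strip: loose stainless steel strip, about 0.18 kg: a flat plate 100 mm (its x) by 140 mm (its y), 4 mm thick, with a grip rib standing up from it. Origin at the centre of the plate's underside, z up. The rib runs along y, 70 mm long and 12 mm thick, centred at x = -30 mm, y = 0; its top is 38 mm above the underside. The plain edge to be tucked is at x = +50 mm. Starts flat on the bench, within about 35 degrees of facing +x, to the left or the right of the middle
- strip_edge (a point): middle of the strip's plain (+x) edge, on the underside; axes as the strip
- strip_rib (a point): centre of the top of the strip's rib; axes as the strip
- deck: white plastic drain deck screwed to the bench on the other side, 170 mm (its x) by 200 mm (its y); its position and yaw (up to about 17 degrees) vary. Origin at the centre of its underside, z up. Its bed, on which the strip must lie flat, is 15 mm above the bench. The strip goes in along the deck's +x. The stop is a rail across the bed, 10 mm high, its face at x = +42 mm, hidden under the flap. Two cheeks at y = +-90 to 100 mm, from x = +10 mm on, leave 180 mm between them
- flap (a joint): grey plastic lap flap, 70 by 200 by 4 mm, hinged along the deck's x = +80 mm, light (0.12 kg) and held down only by its weight: 0 rad lying down (level), grows as its front edge is lifted; 0.1 rad lifts that edge 7 mm
- flap_edge (a point): middle of the flap's front edge, on the underside: with the flap down it is at x = +10 mm in the deck and 13 mm above the bed, so that is the height of the slot for the 4 mm strip
- seal (a joint): black rubber seal bar, 14 mm (x) by 120 mm (y), centred at x = -38 mm, y = 0 in the deck, so it lies right under the rib once the strip is home. At 0 m its top stands 4 mm above the bed; at 0.004 m it is flush. It is sprung: it begins to move at 4 N and is fully down at 8 N, and lifts the strip again when not pressed
- dropper: bystander: amber dropper bottle, 34 mm wide, 75 mm tall, origin at its foot, beyond the work; leave it alone
- jar: bystander: white-lidded jar, 60 mm wide, 65 mm tall, origin at its foot, beyond the work; leave it alone
- rack: bystander: blue tube rack, 74 by 106 mm, with its tubes 95 mm tall, origin at the centre of its foot, beyond the work; leave it alone
Not all that is in view belongs to the job. There is more than one size of the strip; the one meant has the size given above.

How it is judged:
By the outcome, as a careful person would: the job done as asked, in the order asked, and still so for the second after the job is handed in, while the arm keeps its last pose, push and grip.
It also fails if it takes over 48 s, if anything falls off the work surface, if the arm or the gripper's body presses on something with over 40 N, if the wrist force passes 120 N, or if a joint passes its speed limit or range.

## Robot

A 6-joint arm with a two-finger parallel gripper is mounted at the origin on the work surface. World frame = base frame: x ahead of the robot, y to its left, z up, the work surface at z = 0. Lengths are in m, angles in rad, forces in N, time in s.
With the tool pointing down it reaches from about 0.275 to 0.875 m from the base axis. Payload 12.5 kg.
Tool frame: the origin (TCP) lies at the very end of the fingers, on their centre line; the grasp point (between the pads) lies 19 mm behind it; z points along the fingers, y is the line along which they close (so a half turn about z gives the same grasp; the last joint's range is limited). The gripper opens to 85 mm and grips with 20 to 120 N. Pads are 22 mm wide; open, the fingers measure 114 mm over their backs; the gripper's body (76 mm by 85 mm) begins 54 mm behind the grasp point. The pads swing forward as they close: fully open they stand 13 mm farther back than shut.
Start: joints at [-1.364, 0.351, 1.652, -0, 1.139, -0.085], TCP at [0.158, -0.527, 0.231] pointing down, gripper open.
Joint ranges: [-2.75, 2.75], [-0.79, 2.1], [0.01, 2.65], [-1.57, 4.71], [0.07, 3.14], [-2.87, 2.87]. Speed limits (rad/s): [2.22, 2.22, 2.79, 3.14, 3.14, 3.14].

## Interface

Orientations are given as a 3x3 rotation matrix whose columns are the frame's x, y, z axes.
In Python, from bench import manip gives the robot as it stands. Calls block until the motion is done:
- manip.move_ptp(position, orientation): joint-space move of the TCP to a pose.
- manip.move_l(position, attitude=None, max_speed=0.15): straight line of the TCP; attitude=None keeps the orientation; max_speed is the mean speed in m/s.
- manip.move_j(angles): joint-space move.
- manip.set_gripper(opening, effort=None): opening from 0.0 (shut) to 1.0 (fully open); effort is the grip in N (None keeps the last); returns when the fingers have stopped.
- manip.dwell(seconds).
- manip.inverse_kinematics(position, orientation): joint angles nearest the present ones, or None.
- manip.grab_frame(name): name is "scene" or "top" or "wrist"; returns (picture, depth): 480x640x3 uint8, red, green, blue; 480x640 float32, m along the optical axis (not along the pixel's ray), 0 where there is no reading.
- manip.get_calibration(name): a dict with "camera_matrix" (3x3 intrinsics, pixels), "k1" (the pictures are not rectified: a ray, as slopes to the right and down, at radius r is drawn at 1 + k1 r^2 times it, then the intrinsics apply), "R" (3x3) and "t" (3): a world point X has camera coordinates R X + t. Camera axes: x right, y down, z forward; pixel columns grow to the right and rows downward; lengths in m; the calibration is good to about 2 mm. A picture is of the moment at which its call begins: read the wrist's pose just before it. get_calibration takes no time and is no camera call; for the wrist camera it gives the pose at the moment of the call.
A pose or a line that the arm cannot do raises manip.Unreachable and nothing moves.
- manip.sign_off(): hands the job in; it is judged then, once.
Trained networks look in the newest picture that a camera, given by its name, has taken for a name from the list of things; names that differ only in an ending like _2 or _b are one class to them, and where a whole thing is asked for, a point or a joint stands for the part that bears it (a point fixed in the world has none). Each returns a list of dicts, best first, with "confidence" (0 to 1); they miss things now and then, are a little off and sometimes report something else, mostly with a low value. They report only what shows in the picture. A call takes as long as a camera call. They do not tell look-alikes from the thing itself.
- manip.look_for(camera, name): "at" ([x, y, z] in m, in world coordinates, good to about 4 mm: the middle of the surface that is visible of it).
Readings, each from a call of its own:
- manip.current_time(): time.
- manip.current_qpos(): joint angles.
- manip.current_joint_vel(): joint speeds.
- manip.current_joint_torque(): joint torques, N m.
- manip.current_ee_pos(): TCP position.
- manip.current_tcp_rot(): TCP orientation.
- manip.current_force(): force on the tool from outside, world axes, zero at the start.
- manip.current_ft_torque(): the same for the moment, N m.
- manip.current_grip_width(): opening from 0.0 (shut) to 1.0 (fully open).
- manip.current_grip_force(): force on a finger pad.
Only numpy, scipy, OpenCV 4.12 (cv2) and the standard library are available. Lean on these libraries where they do the work, as an engineer would, in place of code of your own. Each camera call takes 0.05 s, during which the arm holds its last target. There are 200 camera calls.

## Working session

There is one attempt and no reset: what is moved stays moved. The work goes in short steps, each a Python script; the robot and the scene stay as the last script left them, time stands still between calls to the robot, and variables do not carry over. Pictures are saved under pics/ and viewed, at most 10 in all, crops included, and the job is handed in when it is done.

```bash
mkdir -p pics; cat > h.py <<'E'
import numpy as np, cv2
from bench import manip
def snap(cam, fn=None):
    c=manip.get_calibration(cam); im,d=manip.grab_frame(cam)
    if fn: cv2.imwrite('pics/'+fn, im[:,:,::-1])
    return im,d,c
def cloud(d,c):
    K=np.array(c['camera_matrix']);h,w=d.shape
    uv=np.stack(np.meshgrid(np.arange(w),np.arange(h)),-1).reshape(-1,1,2).astype(np.float64)
    n=cv2.undistortPoints(uv,K,np.array([c['k1'],0,0,0.])).reshape(h,w,2)
    P=np.dstack([n*d[...,None],d])
    return (P-np.array(c['t']))@np.array(c['R'])
E
python3 - <<'E'
from h import *
for cam in ['scene','top']:
    im,d,c=snap(cam,cam+'0.png')
    np.savez('pics/'+cam+'0.npz',im=im,d=d,P=cloud(d,c))
    for n in ['strip','strip_edge','strip_rib','deck','flap','flap_edge','seal','dropper','jar','rack']:
        for r in manip.look_for(cam,n)[:3]: print(cam,n,np.round(r['at'],3),round(r['confidence'],2))
print(manip.current_time())
E
```

```text
scene strip [0.381 0.243 0.003] 0.86
scene strip [0.598 0.07  0.   ] 0.74
scene strip [0.565 0.242 0.   ] 0.57
scene strip_edge [0.564 0.24  0.003] 0.9
scene strip_edge [0.597 0.072 0.006] 0.85
scene strip_rib [0.594 0.075 0.002] 0.85
scene strip_rib [0.566 0.241 0.004] 0.78
scene strip_rib [0.383 0.243 0.004] 0.66
scene deck [ 0.602 -0.155  0.017] 0.87
scene flap [ 0.622 -0.162  0.031] 0.91
scene flap_edge [ 0.624 -0.164  0.03 ] 0.6
scene seal [ 0.537 -0.17   0.022] 0.71
scene seal [ 0.767 -0.107  0.044] 0.36
scene dropper [ 0.765 -0.104  0.041] 0.81
scene dropper [0.56  0.24  0.004] 0.62
scene jar [0.797 0.149 0.042] 0.88
scene rack [0.799 0.024 0.039] 0.77
scene rack [0.8   0.15  0.045] 0.71
top strip [0.565 0.239 0.003] 0.98
top strip [0.37  0.24  0.003] 0.86
top strip [0.585 0.063 0.003] 0.69
top strip_edge [ 0.587  0.06  -0.   ] 0.83
top strip_edge [0.568 0.24  0.004] 0.62
top strip_edge [0.376 0.244 0.006] 0.61
top strip_rib [0.563 0.237 0.005] 0.97
top strip_rib [ 0.591  0.059 -0.003] 0.86
top strip_rib [0.369 0.237 0.005] 0.82
top deck [ 0.575 -0.174  0.013] 0.69
top flap [ 0.538 -0.176  0.022] 0.63
top flap [ 0.619 -0.175  0.032] 0.61
top seal [ 0.54  -0.172  0.025] 0.62
top dropper [ 0.751 -0.112  0.047] 0.82
top jar [0.771 0.133 0.065] 0.61
top rack [0.79  0.016 0.044] 0.67
1.1
```

View pics/top0.png

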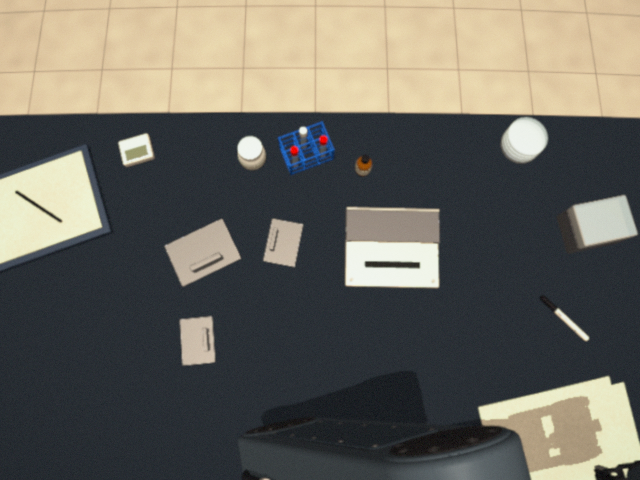

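View pics/scene0.png

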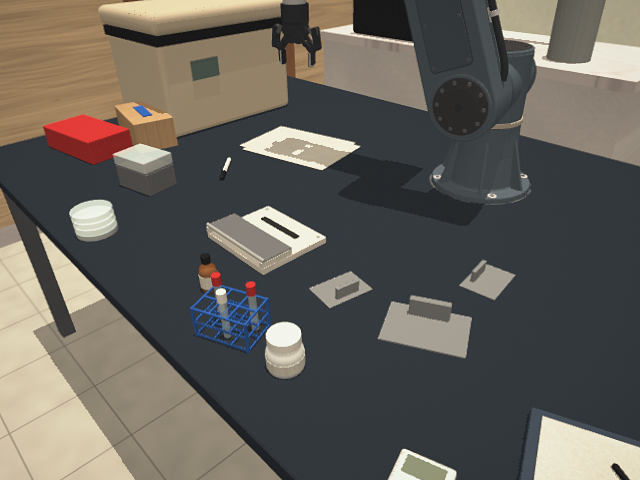

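Candidates in the top view: a large plate at (202,253), a small one at (283,242) and a small one at (197,341). I'll measure them and the deck.

```bash
cat >> h.py <<'E'
def rects(im,P,cen,rad,zlo,zhi,mask=None):
    m=(np.hypot(P[...,0]-cen[0],P[...,1]-cen[1])<rad)&(P[...,2]>zlo)&(P[...,2]<zhi)
    if mask is not None: m&=mask
    n,l,s,_=cv2.connectedComponentsWithStats(m.astype(np.uint8))
    out=[]
    for i in range(1,n):
        if s[i,4]<150: continue
        p=P[l==i]; r=cv2.minAreaRect((p[:,:2]*1000).astype(np.float32))
        out.append((s[i,4],np.round(r[0],1),np.round(r[1],1),round(r[2],1),np.round(np.median(p[:,2]),4)))
    return sorted(out,key=lambda a:-a[0])[:4]
def down(a):  # tool z down, tool y along heading a
    y=np.array([np.cos(a),np.sin(a),0]);z=np.array([0,0,-1.]);return np.column_stack([np.cross(y,z),y,z])
E
python3 - <<'E'
from h import *
f=np.load('pics/top0.npz');im,P=f['im'],f['P']
br=im.astype(int).sum(2)
print(im[253,190],im[262,207],im[225,390],im[255,360],im[300,300],P[300,300],P[253,190],P[225,390],P[275,390])
for c in [(.565,.24),(.587,.06),(.37,.24)]: print(rects(im,P,c,.11,-.02,.06,br>300))
print(rects(im,P,(.58,-.175),.2,.0,.06,br>300))
print(rects(im,P,(.565,.24),.11,.02,.06))
E
```

```text
[190 175 159] [182 171 154] [153 141 130] [241 245 236] [44 48 52] [4.60769229e-01 2.21954751e-02 1.20803589e-04] [0.56167427 0.26289397 0.00545395] [ 0.61886301 -0.17090862  0.03283817] [ 0.51252444 -0.17004091  0.0182021 ]
[(np.int32(2839), array([565.5, 237.5]), array([104.3, 142.8]), 26.6, np.float64(0.0045))]
[(np.int32(1419), array([587.8,  60.8]), array([ 71.5, 100.5]), 79.6, np.float64(0.0033))]
[(np.int32(1520), array([373.5, 240.9]), array([99.6, 71.5]), 5.8, np.float64(0.0033))]
[(np.int32(7124), array([ 577.8, -179.4]), array([208.4, 179.4]), 88.6, np.float64(0.0185))]
[(np.int32(246), array([537.4, 223.5]), array([13.1, 70.5]), 25.5, np.float64(0.0379))]
```

```bash
python3 - <<'E'
from h import *
for a in [0,np.pi]:
    for p,b in [((.54,.224,.2),.464),((.50,-.178,.3),-.025),((.535,-.178,.03),-.025)]:
        q=manip.inverse_kinematics(p,down(b+a)); print(a,p,None if q is None else np.round(q,2))
print(np.round(manip.current_tcp_rot(),2).tolist())
c=manip.get_calibration('wrist');R=np.array(c['R']);print('cam pos',-R.T@c['t'],R[2],'tcp',manip.current_ee_pos())
E
```

```text
0 (0.54, 0.224, 0.2) [ 0.31  0.45  1.59 -0.    1.1  -0.15]
0 (0.5, -0.178, 0.3) [-0.43  0.25  1.61 -0.    1.28 -0.4 ]
0 (0.535, -0.178, 0.03) [-0.4   0.65  1.75 -0.    0.74 -0.38]
3.141592653589793 (0.54, 0.224, 0.2) None
3.141592653589793 (0.5, -0.178, 0.3) [-0.43  0.25  1.61 -0.    1.28  2.74]
3.141592653589793 (0.535, -0.178, 0.03) [-0.4   0.65  1.75 -0.    0.74  2.76]
[[0.96, 0.29, -0.0], [0.29, -0.96, 0.0], [-0.0, -0.0, -1.0]]
cam pos [ 0.22834894 -0.50607707  0.3736939 ] [-0.27615113 -0.08277691 -0.95754297] tcp [ 0.1582491  -0.52672627  0.23126899]
```

```bash
python3 - <<'E'
from h import *
manip.move_ptp((.57,-.13,.30),down(-.025)); manip.dwell(.2)
im,d,c=snap('wrist','wd.png'); P=cloud(d,c); np.savez('pics/wd.npz',im=im,P=P)
print('seal',manip.look_for('wrist','seal')[:1],manip.look_for('wrist','deck')[:1])
manip.move_ptp((.54,.26,.25),down(.464)); manip.dwell(.2)
im,d,c=snap('wrist','ws.png'); P=cloud(d,c); np.savez('pics/ws.npz',im=im,P=P)
br=im.astype(int).sum(2)
print(rects(im,P,(.565,.24),.12,-.02,.06,br>300)); print(rects(im,P,(.565,.24),.11,.025,.06))
print(manip.current_time())
E
python3 -c "
import cv2,numpy as np
cv2.imwrite('pics/both.png',np.hstack([cv2.resize(cv2.imread('pics/'+f),(400,300)) for f in ('wd.png','ws.png')]))"
```

```text
seal [{'at': [0.5325, -0.1681, 0.0204], 'confidence': 0.75}] [{'at': [0.5761, -0.1647, 0.0171], 'confidence': 0.84}]
[(np.int32(9262), array([566. , 236.7]), array([102. , 142.7]), 26.7, np.float64(0.0038))]
[(np.int32(688), array([538., 225.]), array([12. , 68.7]), 26.6, np.float64(0.0376))]
5.2333
```

View pics/both.png

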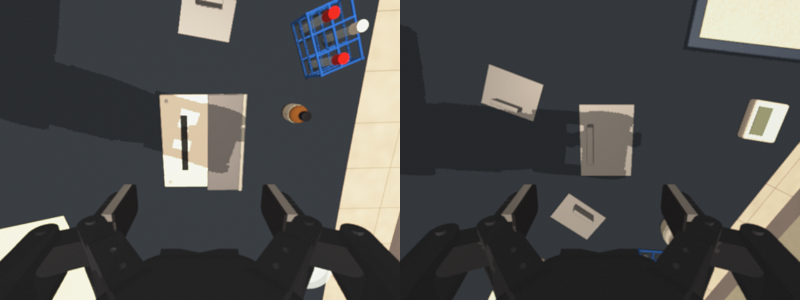

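The right-hand view shows the large plate at (607,140), 102 x 142 mm, with its rib on the near side. This is the right strip. The left-hand view shows the deck with its seal at (184,143) and the flap on the far side. Next I fit the deck pose.

```bash
python3 - <<'E'
from h import *
f=np.load('pics/wd.npz');im,P=f['im'],f['P'];br=im.astype(int).sum(2)
print('deck',rects(im,P,(.58,-.175),.16,.008,.06))
print('flap',rects(im,P,(.58,-.175),.16,.0255,.06))
print('seal',rects(im,P,(.535,-.175),.09,.0,.06,br<110))
print('top-seal',[rects(g['im'],g['P'],(.535,-.175),.09,.0,.06,g['im'].astype(int).sum(2)<180) for g in [np.load('pics/top0.npz')]])
E
```

```text
deck [(np.int32(19528), array([ 574.5, -175.1]), array([199.9, 170.1]), 88.9, np.float64(0.0177))]
flap [(np.int32(8897), array([ 622.5, -176.1]), array([199.8,  74.8]), 89.2, np.float64(0.0319))]
seal []
top-seal [[(np.int32(485), array([ 466.1, -176.9]), array([ 41.3, 127.7]), 0.3, np.float64(0.0017)), (np.int32(198), array([ 535.6, -174.9]), array([112.4,   8.7]), 88.7, np.float64(0.0195))]]
```

```bash
python3 - <<'E'
from h import *
R=down(.466); g=np.array([.5386,.2241,0])
manip.set_gripper(.6,90)
manip.move_ptp(g+[0,0,.08],R); manip.move_l(g+[0,0,.012],max_speed=.08)
print(manip.current_force(),manip.current_ee_pos())
manip.set_gripper(0.,90); print(manip.current_grip_width(),manip.current_grip_force(),manip.current_force())
manip.move_l(g+[0,0,.09],max_speed=.1); manip.dwell(.2)
p=manip.current_ee_pos();print(p,manip.current_grip_width())
im,d,c=snap('wrist','g.png'); P=cloud(d,c); np.savez('pics/g.npz',im=im,P=P)
print(rects(im,P,(.565,.24),.12,.065,.1)); print(manip.current_time(),manip.current_force())
E
```

```text
[ 0.57265205 -0.24532689 -0.32967651] [0.53894991 0.22422553 0.01243905]
0.1219081728329183 88.66414546966553 [-1.22920805 -0.76157377  5.77230544]
[0.5383276  0.22403408 0.08940805] 0.12117856533133048
[(np.int32(35529), array([557.6, 252.2]), array([100.5, 107.8]), 26.8, np.float64(0.0805)), (np.int32(434), array([563.9, 172.5]), array([22.4, 20.7]), 27.7, np.float64(0.0805)), (np.int32(248), array([626.7, 200.4]), array([ 5.3, 21.5]), 71.7, np.float64(0.0804))]
9.025 [ 1.88665733  0.78595184 -1.94135734]
```

View pics/g.png

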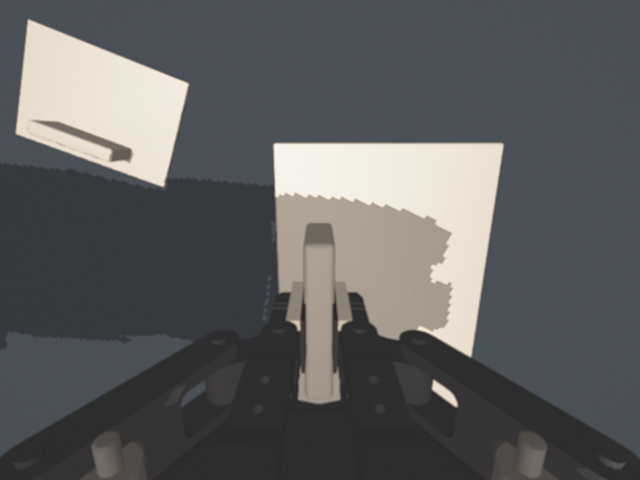

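The strip is held by its rib at (320,310), with the far edge at rows 143 and the plain edge to the right. I'll fit its pose in the hand.

```bash
python3 - <<'E'
from h import *
P=np.load('pics/g.npz')['P']; p0=np.array([.5383,.2240,.0894])
L=(P-p0)@np.array([[np.cos(.466),-np.sin(.466),0],[np.sin(.466),np.cos(.466),0],[0,0,1]])
m=(abs(L[...,2]+.009)<.006)&(np.abs(L[...,0]-.03)<.07)&(np.abs(L[...,1])<.1)
q=L[m]; print(cv2.minAreaRect((q[:,:2]*1000).astype(np.float32)))
q2=q[(q[:,1]>.02)]
print(np.linalg.lstsq(np.c_[q2[:,:2],np.ones(len(q2))],q2[:,2],rcond=None)[0], np.percentile(q2[:,0],[.3,99.7])*1e3,np.percentile(q2[:,1],99.8)*1e3,q[:,1].min()*1e3)
E
```

```text
((29.931720733642578, 0.60784912109375), (100.48298645019531, 139.55899047851562), 0.07348361611366272)
[-0.00334974 -0.00070714 -0.00870634] [-19.86927311  79.19378283] 70.07803907627158 -69.11351738894345
```

```bash
cat >> h.py <<'E'
YAW=-.019; DC=np.array([.5745,-.1751])
def dk(x,y,z): 
    c,s=np.cos(YAW),np.sin(YAW); return np.array([DC[0]+c*x-s*y,DC[1]+s*x+c*y,z])
E
python3 - <<'E'
from h import *
R=down(YAW); y=-.0005
manip.move_ptp(dk(-.168,y,.09),R)
manip.move_l(dk(-.168,y,.0335),R,max_speed=.1); manip.dwell(.2)
f0=np.array(manip.current_force()); print(f0,manip.current_ee_pos(),dk(-.168,y,.0335))
manip.move_l(dk(-.062,y,.0335),max_speed=.06); manip.dwell(.2)
print(np.array(manip.current_force())-f0,manip.current_ee_pos(),dk(-.062,y,.0335))
im,d,c=snap('wrist','i.png'); P=cloud(d,c); np.savez('pics/i.npz',im=im,P=P)
im2,d,c=snap('scene','is.png')
cv2.imwrite('pics/i2.png',np.hstack([cv2.resize(im,(400,300)),cv2.resize(im2[170:320,170:370],(400,300),interpolation=cv2.INTER_CUBIC)])[:,:,::-1])
print(rects(im,P,DC,.16,.0255,.036)); print(manip.current_time())
E
```

```text
[ 0.24741238  0.2658098  -1.78403092] [ 0.40685167 -0.1725658   0.0340315 ] [ 0.40652082 -0.1724081   0.0335    ]
[0.11366344 0.084753   0.13727425] [ 0.51244028 -0.17442875  0.03352191] [ 0.51250169 -0.17442198  0.0335    ]
[(np.int32(50713), array([ 622. , -163.6]), array([175.6,  74.7]), 89.1, np.float64(0.0317))]
13.7
```

View pics/i2.png

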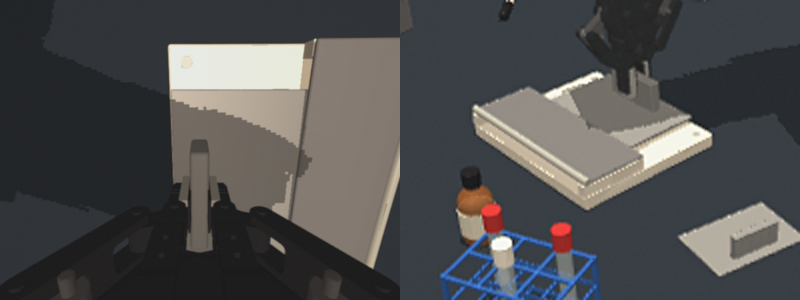

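The plain edge is under the flap (left view, flap line at x≈305), the flap is still flat, and everything looks square. I'll check the centring and then push to the stop with force guarding.

```bash
python3 - <<'E'
from h import *
P=np.load('pics/i.npz')['P']; c,s=np.cos(YAW),np.sin(YAW)
D=P.copy(); D[...,:2]=(P[...,:2]-DC)@np.array([[c,-s],[s,c]])
for x0 in (-.065,-.05,-.03,-.01,0.):
    b=abs(D[...,0]-x0)<.005
    st=D[b&(abs(D[...,2]-.025)<.003)&(D[...,1]<.085)][:,1]; dk_=D[b&(abs(D[...,2]-.015)<.004)][:,1]
    print(x0,np.percentile(st,99.5)*1e3,np.percentile(dk_,[.5,99.5])*1e3)
y=-.0005; f0=np.array(manip.current_force())
manip.move_l(dk(-.043,y,.0335),max_speed=.04)
x=-.043
while x<-.028:
    manip.move_l(dk(x,y,.0335),max_speed=.03); manip.dwell(.08)
    f=np.array(manip.current_force())-f0; print(round(x*1e3,1),np.round(f,1),np.round(manip.current_ee_pos(),4))
    if f[0]<-6: break
    x+=.001
print(manip.current_time())
E
```

```text
-0.065 69.4588318366768 [ 69.73832555 100.11335045]
-0.05 69.46003867122329 [ 69.75115738 100.07217974]
-0.03 69.459794091421 [ 69.74987016 100.02522594]
-0.01 69.3988813922282 [ 69.73474876 100.03663396]
0.0 69.0509839210778 [69.7215661  99.91679299]
-43.0 [-0.   0.4  0.8] [ 0.5314 -0.1748  0.0335]
-42.0 [-0.9  0.1  1.1] [ 0.5325 -0.1748  0.0335]
-41.0 [-0.1 -1.1  0.3] [ 0.5335 -0.1748  0.0335]
-40.0 [-0.3 -0.4  0.1] [ 0.5345 -0.1749  0.0335]
-39.0 [-0.1 -1.1  0.7] [ 0.5355 -0.1748  0.0335]
-38.0 [-0.7 -1.  -0.5] [ 0.5365 -0.1749  0.0335]
-37.0 [-2.1 -0.8  0. ] [ 0.5373 -0.1749  0.0334]
-36.0 [-6.4 -1.6  2.3] [ 0.5374 -0.1748  0.0332]
16.9917
```

```bash
python3 - <<'E'
from h import *
y=-.0005; f0=np.array([.3,.3,-1.8]); z=.0335
while z>.0235:
    z-=.0005
    manip.move_l(dk(-.0367,y,z),max_speed=.02); manip.dwell(.08)
    f=np.array(manip.current_force())-f0; p=np.array(manip.current_ee_pos()); print(round(z*1e3,1),np.round(f,1),np.round(p,4))
    if f[2]>20: break
manip.dwell(.3); print(np.array(manip.current_force())-f0,manip.current_ft_torque(),manip.current_ee_pos(),manip.current_grip_width())
im,d,c=snap('wrist'); P=cloud(d,c); np.savez('pics/e.npz',P=P)
im2,_,_=snap('scene')
cv2.imwrite('pics/e2.png',np.hstack([cv2.resize(im,(400,300)),cv2.resize(im2[170:320,170:370],(400,300),interpolation=cv2.INTER_CUBIC)])[:,:,::-1])
c,s=np.cos(YAW),np.sin(YAW); D=P.copy(); D[...,:2]=(P[...,:2]-DC)@np.array([[c,-s],[s,c]])
q=D[(D[...,0]>-.054)&(D[...,0]<.006)&(D[...,1]>.03)&(D[...,1]<.067)&(D[...,2]<.03)]
print('plate plane',np.linalg.lstsq(np.c_[q[:,:2],np.ones(len(q))],q[:,2],rcond=None)[0])
b=D[(abs(D[...,0]+.03)<.02)&(D[...,1]>.075)&(D[...,1]<.095)]; print('bed',np.median(b[:,2]))
fl=D[(D[...,0]>.015)&(D[...,0]<.07)&(abs(D[...,1])<.09)&(D[...,2]>.025)]; print('flap',np.linalg.lstsq(np.c_[fl[:,:2],np.ones(len(fl))],fl[:,2],rcond=None)[0])
print(manip.current_time())
E
```

```text
33.0 [-5.  -1.8  1.6] [ 0.5374 -0.1749  0.0329]
32.5 [-6.5 -0.9  2.4] [ 0.5374 -0.1748  0.0324]
32.0 [-6.   0.   1.4] [ 0.5374 -0.1748  0.0319]
31.5 [-5.9 -0.5  2.9] [ 0.5374 -0.1748  0.0316]
31.0 [-6.3  0.1  6. ] [ 0.5374 -0.1748  0.0312]
30.5 [-7.5 -1.   7.7] [ 0.5374 -0.1748  0.0308]
30.0 [-8.5 -0.5  6.9] [ 0.5374 -0.1748  0.0303]
29.5 [-7.6  0.5  7.5] [ 0.5374 -0.1748  0.0299]
29.0 [-8.9  0.   8.3] [ 0.5373 -0.1748  0.0294]
28.5 [-8.7  0.   9.4] [ 0.5374 -0.1748  0.0289]
28.0 [-9.1  0.2  9.3] [ 0.5374 -0.1748  0.0285]
27.5 [-9.5  0.2  9.9] [ 0.5374 -0.1748  0.028 ]
27.0 [-9.5  1.2 11.4] [ 0.5374 -0.1748  0.0276]
26.5 [-12.7   1.3  17.6] [ 0.5374 -0.1748  0.0275]
26.0 [-13.6   2.   24.1] [ 0.5374 -0.1748  0.0275]
[-14.20570637   2.94662596  24.0014736 ] [0.43509981 2.15416437 0.06768933] [ 0.53740381 -0.17478264  0.02751752] 0.12142328770053154
plate plane [-0.00511762 -0.0107377   0.01930519]
bed 0.014804255649065394
flap [-0.55836425 -0.12262015  0.0658137 ]
22.3917
```

View pics/e2.png

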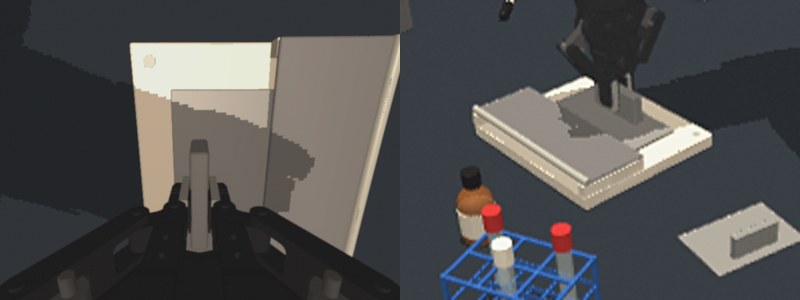

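```bash
python3 - <<'E'
from h import *
P=np.load('pics/e.npz')['P']; c,s=np.cos(YAW),np.sin(YAW); D=P.copy(); D[...,:2]=(P[...,:2]-DC)@np.array([[c,-s],[s,c]])
md=lambda x,y,lo,hi:round(float(np.median(D[(abs(D[...,0]-x)<.006)&(abs(D[...,1]-y)<.005)&(D[...,2]>lo)&(D[...,2]<hi)][:,2]))*1e3,2)
print('plate',[[md(x,y,.01,.026) for y in (.02,.035,.05,.062)] for x in (-.045,-.02,.0)])
print('flap',[[md(x,y,.025,.045) for y in (0,.04,.08)] for x in (.018,.04,.065)])
print('bed',[md(x,.08,.005,.026) for x in (-.06,-.03,0)])
print(np.round(manip.current_force(),1))
E
```

```text
plate [[18.78, 18.9, 18.87, 18.8], [18.79, 18.81, 18.78, 18.81], [18.82, 18.78, 18.82, 18.78]]
flap [[31.68, 31.71, 31.69], [31.69, 31.75, 31.7], [31.66, 31.73, 31.67]]
bed [14.88, 14.81, 14.76]
[-13.8   1.9  22.2]
```

The plate lies flat, 4 mm above the bed. The flap is down, the seal is flush and the strip is still pressed at about 22 N, so I'm handing in.

```bash
python3 -c "
from bench import manip
print(manip.sign_off())"
```

```text
the job is handed in; nothing more can be done
None
```

The strip is home at the stop, within about 1 mm of centre and square under the undisturbed flap, and was pressed flat on the bed at about 22 N, enough to hold the seal flush, when I handed the job in at about 22 s; the hand-in gave no verdict.

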